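Release a spent suction filter and stand it in the kidney dish

TASK

The orange-capped filter in the suction unit is spent. Push its cap down into the unit until the latch lets go and it springs up, then pull the filter out and stand it upright in the kidney dish. Leave the blue-capped filter latched in its bay.

Things in the scene. Friction and masses are not known exactly. Their poses are not given: they have to be found in the camera images.
- orange_filter: Spent filter, 79 mm tall, about 110 g: ribbed orange cap (top 34 mm, 40 mm across, its top domed 4 mm above the rim), white banded body (38 mm across). Origin: centre of its foot; z up; cap rim at z = 75 mm. At first latched: rim flush with the unit's top, nothing to grip. Released it stands loose in its bay, rim and foot 32 mm higher; grip the cap from above, draw straight up. In either bay.
- blue_filter: The other filter, same size, origin and latch, but with a blue cap; it stays latched, its cap rim flush with the unit's top.
- suction_unit: White box, fixed, 100 (x) by 165 (y) by 115 mm tall; grey front panel at its -x face. Origin: centre of underside; z up. Two vertical bays 43 mm across, open at the top, centres at x = 0, y = +36 and -36 mm. A latched filter's foot is at z = 40 mm. Pushing a filter down 3 mm or more (stop at 6 mm; 3 to 5 N) frees it; as the push is taken away a spring lifts it 32 mm. It does not catch again.
- kidney_dish: Loose stainless kidney-shaped dish, 116 mm (x) by 224 mm (y, the long way) by 43 mm tall, open at the top. Origin: centre of its underside; z up. Floor surface at z = 6 to 9 mm; the floor round the origin is about 55 mm wide in x and 150 mm long in y; the walls flare outward.

How it is judged:
On the way:
1. the orange-capped filter has sprung up in its bay, its foot at least 22 mm above where it was latched (z of orange_filter in the frame of suction_unit between 0.062 and 0.085 m and horizontal distance between orange_filter and suction_unit below 0.045 m), for 0.1 s.
At the end, for the whole second after the job is handed in: The orange-capped filter stands at rest in the kidney dish, foot within 45 mm of its centre crosswise, 100 mm lengthwise and 30 mm above its underside, leaning under 20 degrees; the dish stands on the trolley within 8 degrees of level; the blue-capped filter is latched within 6 mm of flush (x of orange_filter in the frame of kidney_dish between -0.045 and 0.045 m and y of orange_filter in the frame of kidney_dish between -0.1 and 0.1 m and z of orange_filter in the frame of kidney_dish between 0 and 0.03 m and angle between orange_filter's own z axis and vertical below 0.35 rad and angle between kidney_dish's own z axis and vertical below 0.15 rad and height (world z) of kidney_dish above -0.02 m and linear speed of orange_filter below 0.02 m/s and z of blue_filter in the frame of suction_unit between 0.03 and 0.046 m and horizontal distance between blue_filter and suction_unit below 0.045 m); the robot touches nothing.
It fails at once if the blue-capped filter is released (rises more than 10 mm) (z of blue_filter in the frame of suction_unit above 0.05 m).
It also fails if it takes over 43 s, if anything falls off the work surface, if the arm or the gripper's body presses on something with over 40 N, if the wrist force passes 120 N, or if a joint passes its speed limit or range.

ROBOT

A 6-joint arm with a two-finger parallel gripper is mounted at the origin on a cart in front of the work surface, level with it; the furniture and walls round the work are solid. World frame = base frame: x ahead of the robot, y to its left, z up, the work surface at z = 0. Lengths are in m, angles in rad, forces in N, time in s.
With the tool pointing down it reaches from about 0.3 to 0.875 m from the base axis. Payload 6.4 kg.
Tool frame: the origin (TCP) lies between the finger pads; the fingertips stand 11 mm ahead of it and the grasp point (between the pads) lies 8 mm behind it (ctrl.tcp_to_tips is the y of the fingertips in the tool frame, in m); y points along the fingers, x is the direction in which the jaws open and shut, and the axes are right-handed (so a half turn about y gives the same grasp; the last joint's range is limited). The gripper opens to 85 mm and grips with 20 to 120 N. Pads are 22 mm wide; open, the fingers measure 114 mm over their backs; the gripper's body (76 mm by 85 mm) begins 54 mm behind the grasp point. The pads swing forward as they close: fully open they stand 13 mm farther back than shut.
Start: joints at [-1.51, 0.181, 1.607, -0, 1.354, -0.206], TCP at [0.152, -0.555, 0.242] pointing down, gripper open.
Joint ranges: [-2.99, 2.99], [-0.89, 2.07], [0.3, 2.58], [-1.14, 4.28], [0, 2.63], [-3.12, 3.12]. Speed limits (rad/s): [2.57, 2.57, 3.01, 3.14, 3.14, 3.14].

INTERFACE

Orientations are given as a unit quaternion [w, x, y, z].
In Python, from bench import ctrl gives the robot as it stands.
- The arm moves only by the tool apply_moves, never from a script. Its argument "plan" is text: rows parted by semicolons, each of 7 numbers parted by spaces: the shift along the tool's x, y, z each as a share of 0.05 m, from -1 to 1, then the turn, a rotation vector about the tool's x, y, z each as a share of 0.12 rad, from -1 to 1, then the opening, from 0 (shut) to 1 (fully open). In form: dx dy dz wx wy wz claw; .... A call has exactly 5 rows; each row shifts and turns the commanded pose from where the row before left it, along the tool's axes as they then stand; what a row does not reach is not made up. A row lasts 1/10 s, in which the tool goes at most 50 mm and 8.59 degrees, less where a joint would pass 70% of its speed; a pose out of reach is approached as far as the arm can. A call with a number of a shift or a turn outside -1 to 1 is refused whole. A call with a gripper value outside its range is refused whole. The fingers move at their own pace and stop on an object; the grip force is fixed at half the most. Time passes only in rows, so rows that do not move let the fingers close, or fill a call up. It gives the time, the measured TCP pose, the force and the opening at its end, in the units of the state.
- ctrl.get_obs(): the state, without advancing time (a new reading comes with each control period).
- ctrl.camera(name): name is "scene" or "side" or "wrist"; returns the picture (384x512x3 uint8, red, green, blue); there is no depth.
- ctrl.get_calibration(name): a dict with "intrinsics" (3x3 intrinsics, pixels), "R" (3x3) and "t" (3): a world point X has camera coordinates R X + t. Camera axes: x right, y down, z forward; pixel columns grow to the right and rows downward; lengths in m; the calibration is good to about 2 mm. A picture is of the moment at which its call begins: read the wrist's pose just before it. get_calibration takes no time and is no camera call; for the wrist camera it gives the pose at the moment of the call.
- ctrl.hand_in(): hands the job in, once; it reports no verdict.
Trained networks look in the newest picture that a camera, given by its name, has taken for a name from the list of things; names that differ only in an ending like _2 or _b are one class to them, and where a whole thing is asked for, a point or a joint stands for the part that bears it (a point fixed in the world has none). Each returns a list of dicts, best first, with "score" (0 to 1); they miss things now and then, are a little off and sometimes report something else, mostly with a low value. They report only what shows in the picture. A call takes as long as a camera call.
- ctrl.recognise(camera, target): "point" ([x, y, z] in m, in world coordinates, good to about 4 mm: the middle of the surface that is visible of it).
The state is a dict: "time_s": time; "q": joint angles; "dq": joint speeds; "joint_efforts": joint torques, N m; "eef_pos": TCP position; "eef_rot": TCP orientation; "wrist_force": force on the tool from outside, world axes, zero at the start; "torque": the same for the moment, N m; "opening": opening from 0.0 (shut) to 1.0 (fully open).
Only numpy, scipy, OpenCV 4.12 (cv2) and the standard library are available. Lean on these libraries where they do the work, as an engineer would, in place of code of your own. Each camera call takes 0.05 s, during which the arm holds its last target.

## Working session

There is one attempt and no reset: what is moved stays moved. The work goes in short steps, Python scripts to look and compute and a tool call to move; the robot and the scene stay as the last step left them, time stands still between calls to the robot, and variables do not carry over. Pictures are saved under pics/ and viewed, and the job is handed in when it is done.

Besides the shell and the picture viewer there is one more tool, called after "Call:" as a command line: name --argument value ..., lists and objects as JSON in quotes. apply_moves: Moves the arm, as the interface text tells. Shift numbers are shares of 0.05 m and turn numbers shares of 0.12 rad, none past 1 either way. Its arguments: {"type":"object","properties":{"plan":{"type":"string"}},"required":["plan"]}

```bash
mkdir -p pics; ls
cat > h.py <<'E'
import numpy as np, cv2
from bench import ctrl
def snap(cam,fn):
    im=ctrl.camera(cam); cv2.imwrite('pics/'+fn,im[:,:,::-1]); return im
def ray(cam,u,v,z):
    c=ctrl.get_calibration(cam);K=np.array(c['intrinsics']);R=np.array(c['R']);t=np.array(c['t'])
    d=R.T@np.linalg.inv(K)@np.array([u,v,1.]);o=-R.T@t
    return o+d*(z-o[2])/d[2]
def proj(cam,X):
    c=ctrl.get_calibration(cam);K=np.array(c['intrinsics']);R=np.array(c['R']);t=np.array(c['t'])
    p=K@(R@np.array(X)+t);return p[:2]/p[2]
E
python3 - <<'E'
from h import *
o=ctrl.get_obs();print({k:np.round(v,4) for k,v in o.items()},ctrl.tcp_to_tips)
a=snap('scene','s0.png');b=snap('side','d0.png')
for cam in ('scene','side'):
  for n in ('orange_filter','blue_filter','suction_unit','kidney_dish'):
    print(cam,n,[(np.round(r['point'],3),round(r['score'],2)) for r in ctrl.recognise(cam,n)])
print(ctrl.get_obs()['time_s'])
E
```

```text
pics
{'time_s': np.float64(0.0), 'q': array([-1.5103,  0.1816,  1.608 ,  0.    ,  1.3538, -0.2063]), 'dq': array([-0.0015,  0.0008, -0.002 ,  0.0002, -0.0002,  0.0015]), 'joint_efforts': array([-8.00000e-04, -4.44865e+01, -3.51347e+01, -3.00000e-04,
        9.00000e-03, -0.00000e+00]), 'eef_pos': array([ 0.1516, -0.5541,  0.2414]), 'eef_rot': array([ 0.5625, -0.5616,  0.4295, -0.4286]), 'wrist_force': array([0.1718, 0.1118, 0.9324]), 'torque': array([-0.0161, -0.0105,  0.0407]), 'opening': np.float64(1.0016)} 0.011
scene orange_filter [(array([ 0.603, -0.057,  0.118]), 0.82)]
scene blue_filter [(array([0.579, 0.015, 0.12 ]), 0.73), (array([0.514, 0.249, 0.021]), 0.24)]
scene suction_unit [(array([0.512, 0.248, 0.022]), 0.2)]
scene kidney_dish [(array([0.514, 0.252, 0.022]), 0.93)]
side orange_filter [(array([ 0.602, -0.053,  0.119]), 0.69)]
side blue_filter [(array([0.577, 0.009, 0.119]), 0.53), (array([ 0.601, -0.057,  0.119]), 0.2)]
side suction_unit [(array([ 0.581, -0.067,  0.095]), 0.68)]
side kidney_dish [(array([0.494, 0.261, 0.028]), 0.81)]
0.5
```

View pics/s0.png

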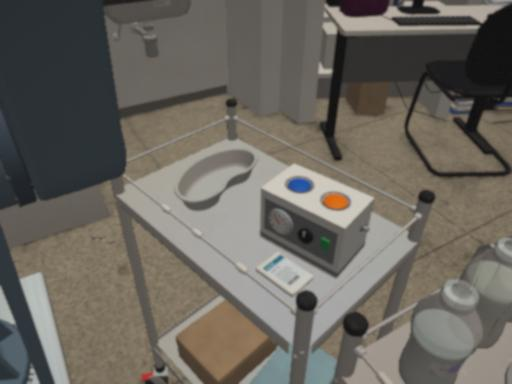

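View pics/d0.png

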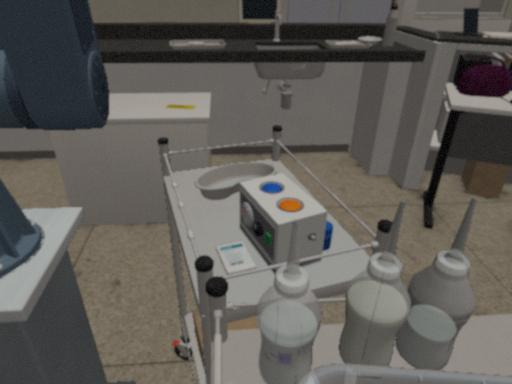

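The unit's caps are at about (337,201) orange and (299,185) blue in the scene view. The dish is at (215,175), and rails and posts border the trolley. I'll segment the caps, and mark the dish rim and the posts.

```bash
cat >> h.py <<'E'
def blob(im,kind):
    h=cv2.cvtColor(im,cv2.COLOR_RGB2HSV)
    lo,hi=((4,150,120),(20,255,255)) if kind=='o' else ((105,130,80),(130,255,255))
    m=cv2.inRange(h,lo,hi);n,l,s,c=cv2.connectedComponentsWithStats(m)
    return sorted([(int(s[i,4]),np.round(c[i],1)) for i in range(1,n) if s[i,4]>15],key=lambda a:-a[0])
E
python3 - <<'E'
from h import *
for cam,fn in (('scene','s0.png'),('side','d0.png')):
    im=cv2.imread('pics/'+fn)[:,:,::-1].copy()
    for k in 'ob':
        for a,c in blob(im,k)[:4]: print(cam,k,a,c,np.round(ray(cam,*c,0.117),4))
    crop=im[120:300,100:420] if cam=='scene' else im[130:290,140:420]
    cv2.imwrite('pics/c_'+fn,cv2.resize(crop,None,fx=2.5,fy=2.5,interpolation=cv2.INTER_CUBIC)[:,:,::-1])
# post tops scene/side triangulate
def tri(a,b):
    A=[]
    for cam,(u,v) in (('scene',a),('side',b)):
        c=ctrl.get_calibration(cam);P=np.array(c['intrinsics'])@np.c_[np.array(c['R']),np.array(c['t'])]
        A+= [u*P[2]-P[0],v*P[2]-P[1]]
    x=np.linalg.svd(np.array(A))[2][-1];return np.round(x[:3]/x[3],3)
print('posts',tri((231,103),(277,129)),tri((427,198),(385,228)),tri((306,300),(205,265)))
for c in('scene','side'):
  k=ctrl.get_calibration(c);print(np.round(-np.array(k['R']).T@np.array(k['t']),2))
E
```

```text
scene o 268 [335.1 201.2] [ 0.6035 -0.0545  0.117 ]
scene b 216 [299.2 184.9] [0.5783 0.0121 0.117 ]
side o 185 [289.9 205.1] [ 0.6065 -0.052   0.117 ]
side b 133 [271.6 187.5] [0.5813 0.0156 0.117 ]
side b 76 [328.1 230. ] [ 0.6564 -0.1331  0.117 ]
posts [0.644 0.39  0.098] [ 0.766 -0.109  0.098] [ 0.455 -0.182  0.096]
[ 0.21 -0.46  0.56]
[ 0.49 -0.62  0.48]
```

View pics/c_s0.png

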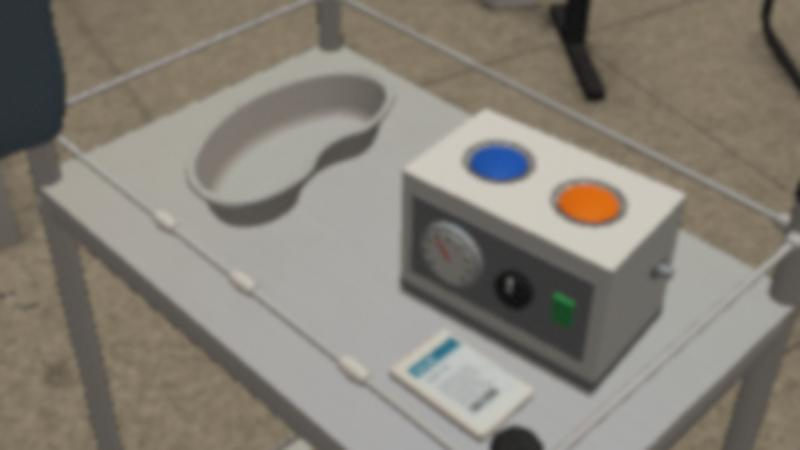

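View pics/c_d0.png

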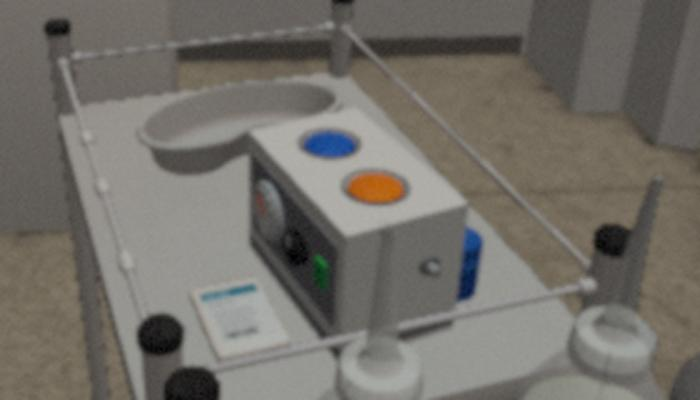

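```bash
cat >> h.py <<'E'
from scipy.spatial.transform import Rotation as Ro
def tri(a,b):
    A=[]
    for cam,(u,v) in (('scene',a),('side',b)):
        c=ctrl.get_calibration(cam);P=np.array(c['intrinsics'])@np.c_[np.array(c['R']),np.array(c['t'])]
        A+= [u*P[2]-P[0],v*P[2]-P[1]]
    x=np.linalg.svd(np.array(A))[2][-1];return np.round(x[:3]/x[3],3)
def pose():
    o=ctrl.get_obs();return np.array(o['eef_pos']),Ro.from_quat(o['eef_rot'],scalar_first=True).as_matrix()
def shift(target):
    p,R=pose();return np.round(R.T@(np.array(target)-p)/0.05,2)
E
python3 - <<'E'
from h import *
p,R=pose();print(p);print(np.round(R,3))
print('to above', shift([.605,-.053,.30]))
# rim points in scene at z=.043 (crop coords/2.5 + offset)
for n,(u,v) in dict(leftend=(188,175),near=(235,222),notch=(318,165),right=(395,95),top=(350,74),upleft=(250,95)).items():
    print(n,np.round(ray('scene',100+u/2.5,120+v/2.5,.043),3))
for n,(u,v) in dict(left=(140,132),near=(185,170),right=(342,100),top=(300,80)).items():
    print('side',n,np.round(ray('side',140+u/2.5,130+v/2.5,.043),3))
for a in((460,285),(508,250)):
  for b in ((292,270),(385,258),(453,255)): print(a,b,tri(a,b),)
for X in ([.605,-.053,.119],[.58,.0135,.119]): print(proj('wrist',X))
E
```

```text
[ 0.15161172 -0.55464516  0.242244  ]
[[ 0.264 -0.     0.965]
 [-0.965  0.     0.264]
 [-0.    -1.     0.   ]]
to above [-7.29 -1.15 11.39]
leftend [0.418 0.2   0.043]
near [0.426 0.128 0.043]
notch [0.513 0.161 0.043]
right [0.619 0.22  0.043]
top [0.602 0.27  0.043]
upleft [0.509 0.283 0.043]
side left [0.42  0.182 0.043]
side near [0.464 0.107 0.043]
side right [0.626 0.239 0.043]
side top [0.587 0.29  0.043]
(460, 285) (292, 270) [ 0.561 -0.31   0.193]
(460, 285) (385, 258) [ 0.677 -0.259  0.118]
(460, 285) (453, 255) [ 0.777 -0.227  0.061]
(508, 250) (292, 270) [ 0.559 -0.344  0.252]
(508, 250) (385, 258) [ 0.672 -0.296  0.185]
(508, 250) (453, 255) [ 0.783 -0.255  0.121]
[ -866.03810964 -1488.76508974]
[-1054.63193053 -1433.98072707]
```

Call:
apply_moves --plan "0 -1 0 0 0 0 0; 0 -1 0 0 0 0 0; -0.49 0 0.76 0 0 0 0; -0.49 0 0.76 0 0 0 0; -0.49 0 0.76 0 0 0 0"

```text
time_s: 1.0
eef_pos: [0.2428, -0.4528, 0.3428]
eef_rot: [-0.562, 0.562, -0.429, 0.43]
wrist_force: [0.4, -0.3, 0.5]
opening: 0.146
```

Call:
apply_moves --plan "-0.49 0 0.76 0 0 0 0; -0.49 0 0.76 0 0 0 0; -0.49 0 0.76 0 0 0 0; -0.49 0 0.76 0 0 0 0; -0.49 0 0.76 0 0 0 0"

```text
time_s: 1.5
eef_pos: [0.3941, -0.2839, 0.3426]
eef_rot: [-0.562, 0.562, -0.429, 0.429]
wrist_force: [-0.2, -0.5, 0.1]
opening: -0.001
```

Call:
apply_moves --plan "-0.49 0 0.76 0 0 0 0; -0.49 0 0.76 0 0 0 0; -0.49 0 0.76 0 0 0 0; 0 0 0 0 0 0 0; 0 0 0 0 0 0 0"

```text
time_s: 2.0
eef_pos: [0.4842, -0.1835, 0.3422]
eef_rot: [-0.563, 0.563, -0.428, 0.428]
wrist_force: [-1.0, 0.8, 0.3]
opening: -0.003
```

Now I'll look through the wrist camera, which may see the unit and perhaps the dish from here.

Run:
```python
from h import *
im=snap('wrist','w0.png')
for k in 'ob':
  for a,c in blob(im,k)[:3]: print(k,a,c,np.round(ray('wrist',*c,.117),4))
print(shift([.605,-.053,.342]))
```

```text
o 1110 [169.3  27.2] [ 0.6056 -0.0522  0.117 ]
b 1092 [106.4  33.9] [0.5803 0.0148 0.117 ]
[-1.89  0.    3.04]
```

View pics/w0.png

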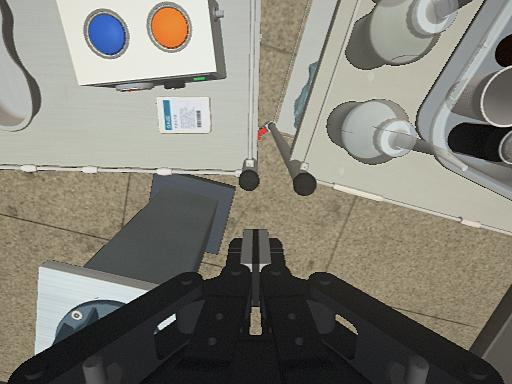

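The wrist view shows the blue cap at (106,34), the orange cap at (169,27) and the dish edge at far left. The wrist camera puts orange at (0.6056,-0.0522), within 2 mm of the other cameras, so I'll move above it.

Call:
apply_moves --plan "-0.47 0 0.76 0 0 0 0; -0.47 0 0.76 0 0 0 0; -0.48 0 0.76 0 0 0 0; -0.48 0 0.76 0 0 0 0; 0 0.8 0 0 0 0 0"

```text
time_s: 2.55
eef_pos: [0.6105, -0.0517, 0.3081]
eef_rot: [0.565, -0.56, 0.424, -0.433]
wrist_force: [0.5, -1.4, 1.3]
opening: -0.004
```

Call:
apply_moves --plan "0 0.8 0 0 0 0 0; 0 0.8 0 0 0 0 0; 0 0.6 0 0 0 0 0; 0 0.3 0 0 0 0 0; 0 0 0 0 0 0 0"

```text
time_s: 3.05
eef_pos: [0.6037, -0.0538, 0.1751]
eef_rot: [-0.561, 0.562, -0.431, 0.428]
wrist_force: [-0.7, -0.2, 0.6]
opening: 0.002
```

Run:
```python
from h import *
print(pose()[0],shift([.6055,-.0525,.14]))
im=snap('wrist','w1.png'); snap('side','d1.png')
for k in 'ob':
  for a,c in blob(im,k)[:3]: print(k,a,c,np.round(ray('wrist',*c,.117),4))
```

```text
[ 0.60372382 -0.05384913  0.17505592] [-0.02  0.7   0.04]
o 2227 [250.2 203.9] [ 0.6094 -0.05    0.117 ]
b 2180 [152.7 212.9] [0.5838 0.0174 0.117 ]
b 1289 [251.3  92.3] [ 0.6839 -0.0309  0.117 ]
```

View pics/w1.png

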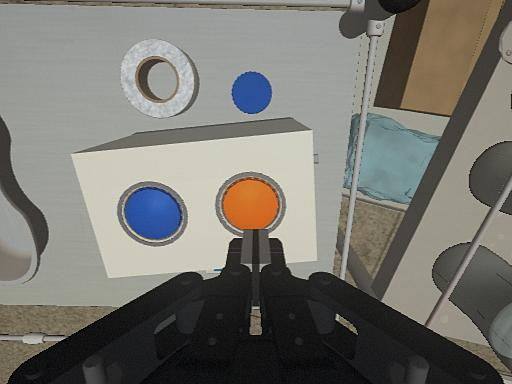

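The orange cap is at (250,204), with the closed fingers just short of it only because of perspective. I'll go down to near contact, then feel with small steps.

Call:
apply_moves --plan "-0.02 0.4 0.05 0 0 0 0; 0 0.3 0 0 0 0 0; 0 0.1 0 0 0 0 0; 0 0 0 0 0 0 0; 0 0.04 0 0 0 0 0"

```text
time_s: 3.65
eef_pos: [0.6082, -0.0514, 0.1364]
eef_rot: [0.562, -0.562, 0.428, -0.43]
wrist_force: [0.4, 0.2, -0.0]
opening: -0.001
```

Call:
apply_moves --plan "0 0.04 0 0 0 0 0; 0 0.04 0 0 0 0 0; 0 0.02 0 0 0 0 0; 0 0 0 0 0 0 0; 0 0 0 0 0 0 0"

```text
time_s: 4.15
eef_pos: [0.6075, -0.0511, 0.1304]
eef_rot: [0.562, -0.562, 0.429, -0.429]
wrist_force: [-0.3, 0.4, 0.4]
opening: -0.0
```

Call:
apply_moves --plan "0 0.04 0 0 0 0 0; 0 0.03 0 0 0 0 0; 0 0.03 0 0 0 0 0; 0 0 0 0 0 0 0; 0 0 0 0 0 0 0"

```text
time_s: 4.65
eef_pos: [0.6078, -0.0512, 0.1256]
eef_rot: [0.562, -0.562, 0.429, -0.429]
wrist_force: [-0.7, 0.0, 4.1]
opening: 0.0
```

Call:
apply_moves --plan "0 0.02 0 0 0 0 0; 0 0 0 0 0 0 0; 0 -0.4 0 0 0 0 0; 0 -0.8 0 0 0 0 0; 0 -0.6 0 0 0 0 0.8"

```text
time_s: 5.15
eef_pos: [0.6071, -0.0511, 0.2149]
eef_rot: [-0.562, 0.562, -0.429, 0.429]
wrist_force: [0.7, -0.7, 1.6]
opening: 0.161
```

Run:
```python
from h import *
print(pose()[0])
im=snap('wrist','w2.png'); s=snap('side','d2.png'); snap('scene','s2.png')
for z in (.117,.149):
 for k in 'ob':
  for a,c in blob(im,k)[:2]: print(k,a,c,np.round(ray('wrist',*c,z),4))
cv2.imwrite('pics/d2c.png',cv2.resize(s[150:270,200:360],None,fx=4,fy=4)[:,:,::-1])
```

```text
[ 0.60713368 -0.05107853  0.21486589]
o 2143 [252.9 202.6] [ 0.6    -0.0527  0.117 ]
b 1564 [170.9 199.7] [0.584  0.0165 0.117 ]
b 950 [253.5  97.6] [ 0.684  -0.0304  0.117 ]
o 2143 [252.9 202.6] [ 0.6116 -0.0497  0.149 ]
b 1564 [170.9 199.7] [0.5977 0.0098 0.149 ]
b 950 [253.5  97.6] [ 0.6839 -0.0306  0.149 ]
```

View pics/d2c.png

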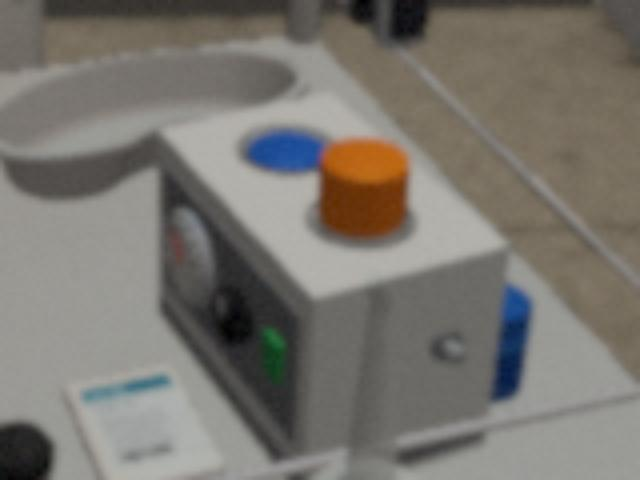

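View pics/w2.png

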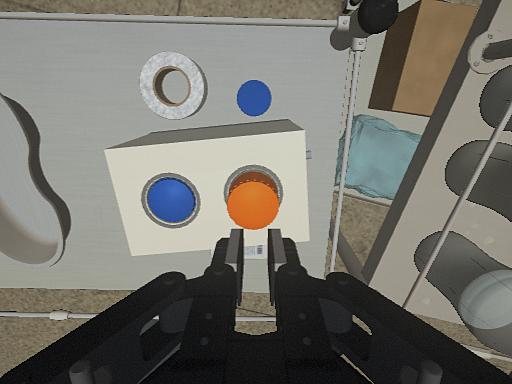

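The orange cap is up (about 32 mm proud, wrist view (253,203)) and the blue cap is flush. Next I'll open the gripper and descend over the cap.

Call:
apply_moves --plan "0 0.1 0 0 0 0 1; 0 0.1 0 0 0 0 1; 0 0.1 0 0 0 0 1; 0 0.1 0 0 0 0 1; 0 0.1 0 0 0 0 1"

```text
time_s: 5.8
eef_pos: [0.6071, -0.0511, 0.188]
eef_rot: [-0.562, 0.562, -0.43, 0.429]
wrist_force: [0.7, -0.0, -1.2]
opening: 1.003
```

Call:
apply_moves --plan "0 0.3 0 0 0 0 1; 0 0.3 0 0 0 0 1; 0 0.4 0 0 0 0 1; 0 0.18 0 0 0 0 1; 0 0 0 0 0 0 1"

```text
time_s: 6.3
eef_pos: [0.6059, -0.0508, 0.1277]
eef_rot: [-0.561, 0.563, -0.431, 0.428]
wrist_force: [-0.9, -0.0, 0.0]
opening: 1.0
```

Run:
```python
from h import *
print(pose()[0],ctrl.get_obs()['opening'])
s=snap('side','d3.png'); 
cv2.imwrite('pics/d3c.png',cv2.resize(s[110:270,180:380],None,fx=3.5,fy=3.5)[:,:,::-1])
```

```text
[ 0.60592678 -0.05075622  0.12770104] 0.9996031500502653
```

View pics/d3c.png

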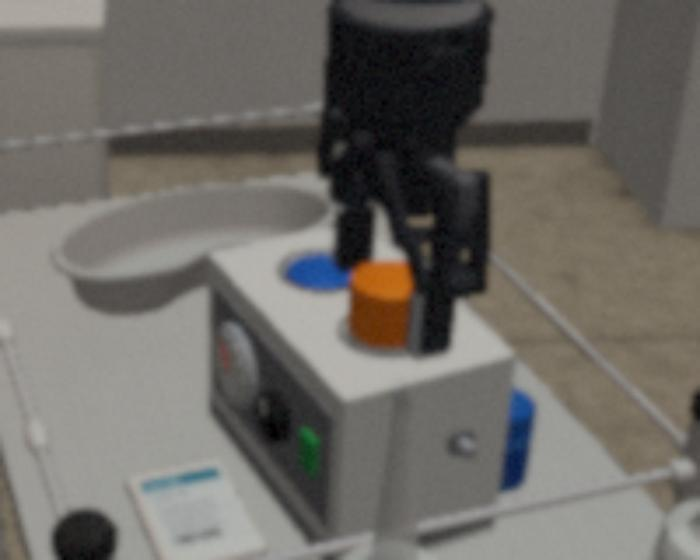

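The fingers straddle the cap, so I'll close them, raised 2 mm for the forward swing.

Call:
apply_moves --plan "0 -0.04 0.03 0 0 0 0; 0 0 0 0 0 0 0; 0 0 0 0 0 0 0; 0 0 0 0 0 0 0; 0 0 0 0 0 0 0"

```text
time_s: 6.85
eef_pos: [0.6094, -0.0508, 0.133]
eef_rot: [0.562, -0.562, 0.429, -0.429]
wrist_force: [0.5, 0.4, 1.1]
opening: 0.443
```

Call:
apply_moves --plan "0 0 0 0 0 0 0; 0 -0.1 0 0 0 0 0; 0 -0.3 0 0 0 0 0; 0 -0.5 0 0 0 0 0; 0 -0.5 0 0 0 0 0"

```text
time_s: 7.35
eef_pos: [0.6085, -0.0507, 0.2034]
eef_rot: [-0.562, 0.562, -0.429, 0.429]
wrist_force: [0.1, -0.5, -0.3]
opening: 0.444
```

Call:
apply_moves --plan "0 -0.5 0 0 0 0 0; 0 -0.6 0 0 0 0 0; 0 -0.3 0 0 0 0 0; 0 0 0 0 0 0 0; 0 0 0 0 0 0 0"

```text
time_s: 7.85
eef_pos: [0.6085, -0.0507, 0.2716]
eef_rot: [-0.562, 0.562, -0.429, 0.429]
wrist_force: [0.2, -0.8, -0.3]
opening: 0.442
```

Run:
```python
from h import *
print(pose()[0],ctrl.get_obs()['opening'])
s=snap('side','d4.png'); snap('wrist','w4.png')
cv2.imwrite('pics/d4c.png',cv2.resize(s[90:270,160:380],None,fx=3.,fy=3.)[:,:,::-1])
```

```text
[ 0.60854598 -0.05067208  0.27158183] 0.441725788135928
```

View pics/d4c.png

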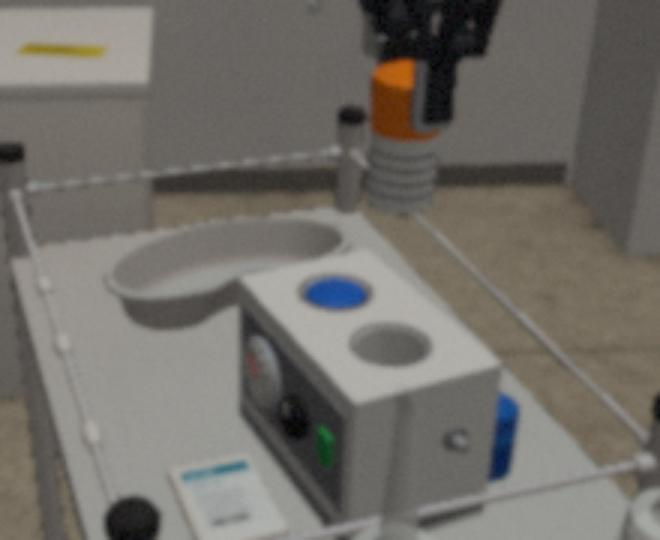

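View pics/w4.png

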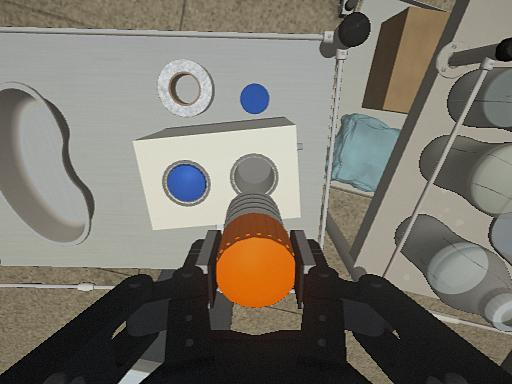

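The filter is out and held upright and the blue cap is still flush. The dish is at (40,165) in the wrist view. I'll move most of the way and measure the dish from above.

Call:
apply_moves --plan "-0.75 0 -0.05 0 0 0 0; -0.75 0 -0.05 0 0 0 0; -0.75 0 -0.05 0 0 0 0; -0.75 0 -0.05 0 0 0 0; -0.4 0 -0.2 0 0 0 0"

```text
time_s: 8.45
eef_pos: [0.5432, 0.1104, 0.2705]
eef_rot: [-0.562, 0.563, -0.429, 0.427]
wrist_force: [-0.1, -0.4, -0.3]
opening: 0.442
```

Call:
apply_moves --plan "0 0 -0.5 0 0 0 0; 0 0 -0.5 0 0 0 0; 0 0 0 0 0 0 0; 0 0 0 0 0 0 0; 0 0 0 0 0 0 0"

```text
time_s: 8.95
eef_pos: [0.4971, 0.0945, 0.2721]
eef_rot: [-0.562, 0.562, -0.429, 0.429]
wrist_force: [0.3, 0.0, -1.0]
opening: 0.442
```

Run:
```python
from h import *
print(pose()[0])
im=snap('wrist','w5.png')
print([(np.round(r['point'],3),r['score']) for r in ctrl.recognise('wrist','kidney_dish')])
```

```text
[0.49711495 0.09448714 0.27207009]
[(array([0.519, 0.24 , 0.009]), 0.94)]
```

View pics/w5.png

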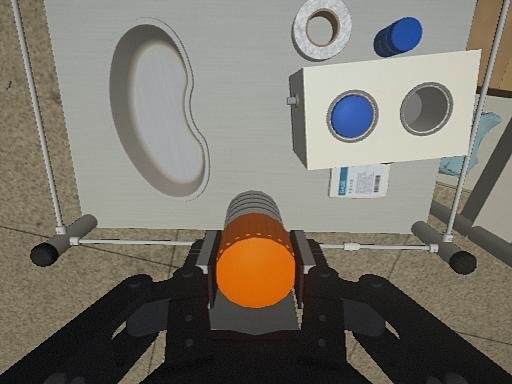

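The whole dish shows, with its rim running from about (150,17) to (185,200). The floor is a light band near (165,110).

Run:
```python
from h import *
im=cv2.imread('pics/w5.png')
cv2.imwrite('pics/w5c.png',cv2.resize(im[0:215,85:235],None,fx=2.7,fy=2.7,interpolation=cv2.INTER_CUBIC))
pts=[(150,17),(123,33),(110,85),(127,140),(160,190),(185,200),(205,190),(210,165),(200,130),(190,100),(192,75),(175,30)]
W=np.array([ray('wrist',*p,.043)[:2] for p in pts],np.float32)
print(np.round(W,3)); print(cv2.minAreaRect(W))
print('floor',[np.round(ray('wrist',*p,.008)[:2],3) for p in [(165,110),(150,60),(180,160)]])
```

```text
[[0.624 0.251]
 [0.6   0.278]
 [0.541 0.286]
 [0.48  0.258]
 [0.425 0.206]
 [0.42  0.171]
 [0.441 0.148]
 [0.476 0.149]
 [0.517 0.171]
 [0.549 0.19 ]
 [0.577 0.193]
 [0.619 0.221]]
((0.5178191661834717, 0.22028006613254547), (0.21844686567783356, 0.09923940151929855), 25.037857055664062)
floor [array([0.525, 0.227]), array([0.581, 0.256]), array([0.463, 0.195])]
```

View pics/w5c.png

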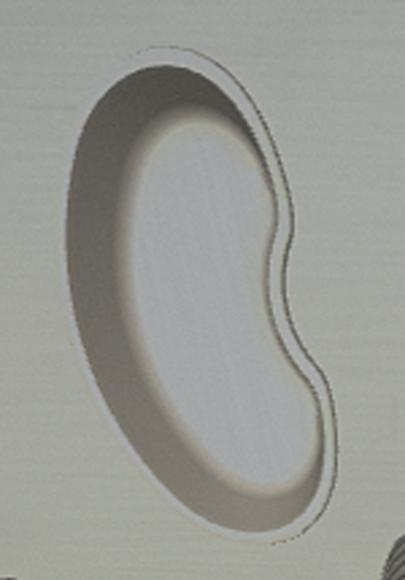

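```bash
python3 - <<'E'
from h import *
c=ray('wrist',85+200/2.7,290/2.7,.008);print(np.round(c,4))
T=np.array([.522,.228,.008])
im=snap('scene','s6.png')[:,:,::-1].copy();w=cv2.imread('pics/w5.png');d=cv2.imread('pics/d2.png')
for cam,I in(('scene',im),('wrist',w),('side',d)):
  P=np.array([proj(cam,T+[.019*np.cos(a),.019*np.sin(a),0]) for a in np.linspace(0,6.28,40)])
  big=cv2.resize(I,None,fx=4,fy=4,interpolation=cv2.INTER_CUBIC);cv2.polylines(big,[np.int32(P*4)],True,(0,0,255),2)
  m=np.int32(P.mean(0)*4);cv2.imwrite(f'pics/t_{cam}.png',big[max(0,m[1]-280):m[1]+280,max(0,m[0]-300):m[0]+300])
print('shift',shift([T[0],T[1],.2]))
E
python3 -c "
import cv2,numpy as np
a=[cv2.resize(cv2.imread(f'pics/t_{c}.png'),(390,360)) for c in('scene','wrist')]
cv2.imwrite('pics/t.png',np.hstack(a))"
```

```text
[0.5264 0.2356 0.008 ]
shift [-2.44  1.44  1.18]
```

View pics/t.png

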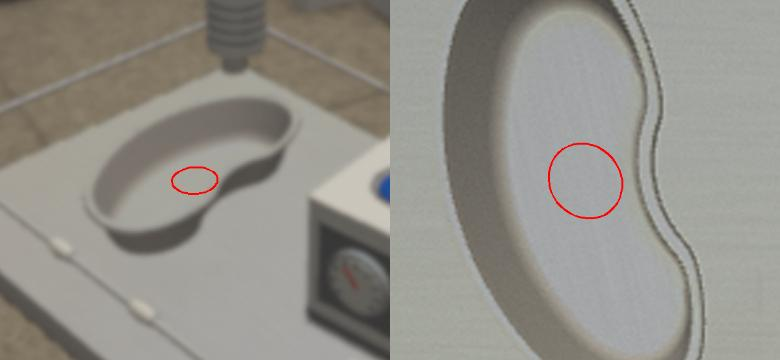

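View pics/t_side.png

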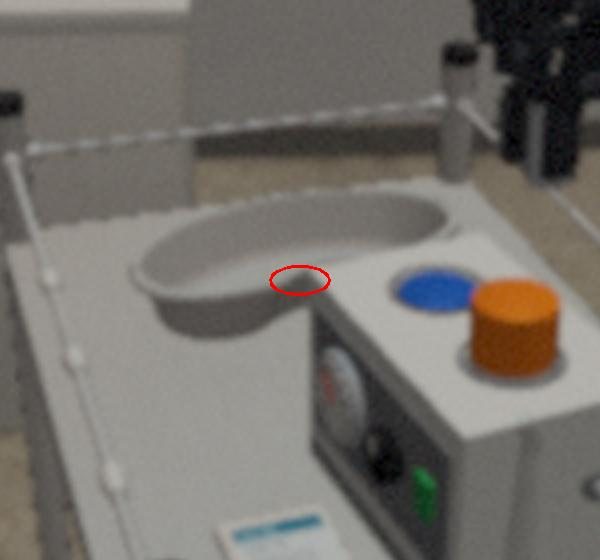

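The circle sits close to the notch-side wall, so I'll shift the target about 8 mm across, to (0.519, 0.235).

Call:
apply_moves --plan "-0.7 0 0.3 0 0 0 0; -0.7 0 0.3 0 0 0 0; -0.7 0 0.3 0 0 0 0; -0.5 0 0.26 0 0 0 0; 0 0.6 0 0 0 0 0"

```text
time_s: 9.6
eef_pos: [0.5215, 0.2394, 0.246]
eef_rot: [0.566, -0.56, 0.426, -0.43]
wrist_force: [1.4, -0.4, -0.7]
opening: 0.442
```

Call:
apply_moves --plan "0 0.8 0 0 0 0 0; 0 0.8 0 0 0 0 0; 0 0.5 0 0 0 0 0; 0 0 0 0 0 0 0; 0 0 0 0 0 0 0"

```text
time_s: 10.1
eef_pos: [0.5187, 0.2355, 0.1375]
eef_rot: [-0.562, 0.562, -0.429, 0.429]
wrist_force: [0.7, -0.4, -0.8]
opening: 0.443
```

Run:
```python
from h import *
print(pose()[0],shift([.519,.235,.068]))
a=snap('scene','s7.png');b=snap('side','d7.png');w=snap('wrist','w7.png')
A=cv2.resize(a[60:240,130:330],(400,360));B=cv2.resize(b[70:250,150:350],(400,360))
cv2.imwrite('pics/ab7.png',np.hstack([A,B])[:,:,::-1])
```

```text
[0.51867042 0.23552711 0.13749109] [0.01 1.39 0.  ]
```

View pics/ab7.png

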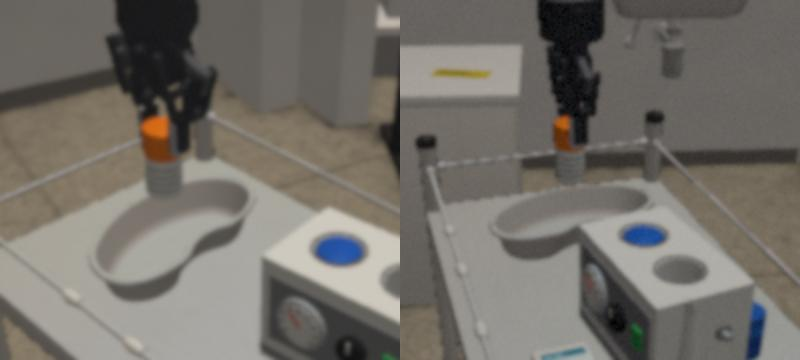

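View pics/w7.png

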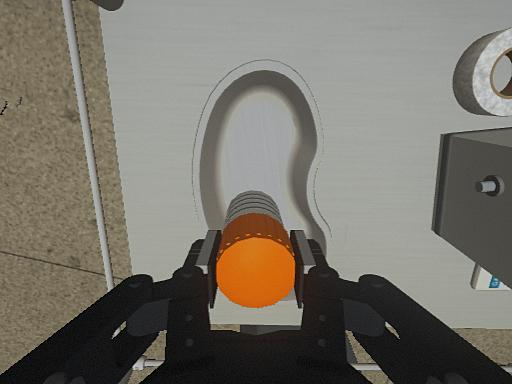

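Run:
```python
from h import *
p=pose()[0]
I=cv2.resize(cv2.imread('pics/w7.png'),None,fx=1.5,fy=1.5);S=cv2.resize(cv2.imread('pics/s7.png'),None,fx=4,fy=4)
for z,c in((.008,(0,0,255)),(.0765,(0,255,0))):
 for cam,J,f in(('wrist',I,1.5),('scene',S,4)):
  P=np.array([proj(cam,[p[0]+.019*np.cos(a),p[1]+.019*np.sin(a),z]) for a in np.linspace(0,6.28,40)])
  cv2.polylines(J,[np.int32(P*f)],True,c,1)
cv2.imwrite('pics/w7b.png',I);cv2.imwrite('pics/s7b.png',S[450:850,600:1200])
```

```text
(no output)
```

View pics/w7b.png

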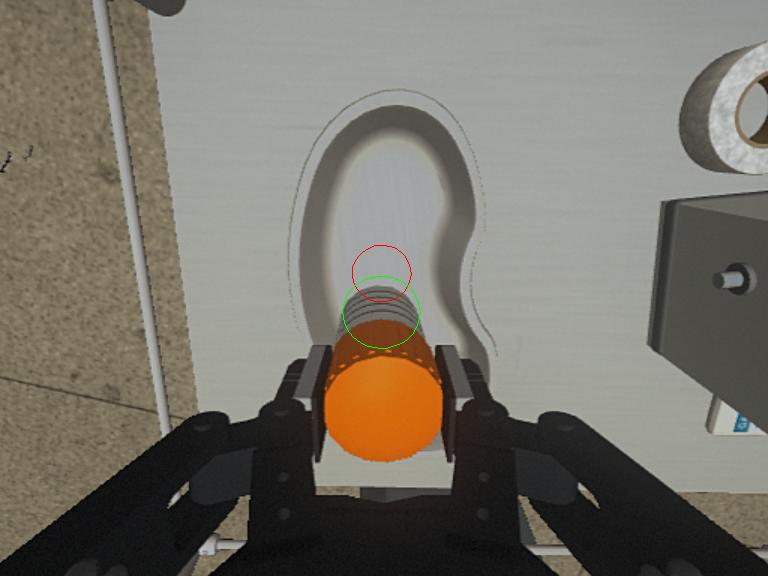

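View pics/s7b.png

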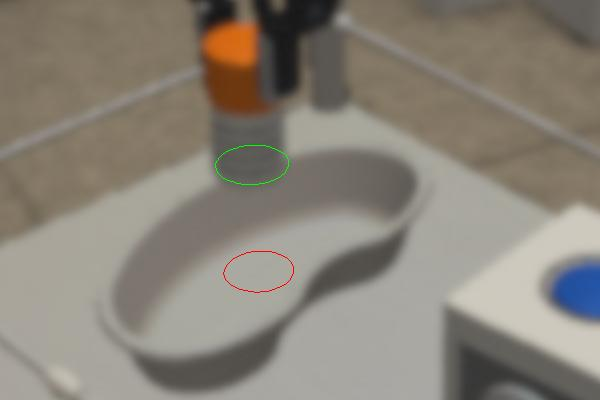

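Both views put the predicted foot circle mid-floor. I'll descend, slowing near contact.

Call:
apply_moves --plan "0 0.4 0 0 0 0 0; 0 0.4 0 0 0 0 0; 0 0.3 0 0 0 0 0; 0 0.1 0 0 0 0 0; 0 0 0 0 0 0 0"

```text
time_s: 10.75
eef_pos: [0.5182, 0.2354, 0.0772]
eef_rot: [-0.562, 0.562, -0.429, 0.429]
wrist_force: [0.6, -0.7, -0.7]
opening: 0.442
```

Call:
apply_moves --plan "0 0.04 0 0 0 0 0; 0 0.04 0 0 0 0 0; 0 0.04 0 0 0 0 0; 0 0 0 0 0 0 0; 0 0 0 0 0 0 0"

```text
time_s: 11.25
eef_pos: [0.5183, 0.2355, 0.0714]
eef_rot: [0.562, -0.562, 0.429, -0.429]
wrist_force: [-0.0, -0.8, -0.6]
opening: 0.438
```

Call:
apply_moves --plan "0 0.03 0 0 0 0 0; 0 0.03 0 0 0 0 0; 0 0 0 0 0 0 0; 0 0 0 0 0 0 0; 0 0 0 0 0 0 0"

```text
time_s: 11.75
eef_pos: [0.5183, 0.2355, 0.0683]
eef_rot: [-0.562, 0.562, -0.429, 0.429]
wrist_force: [-1.0, 0.8, -0.0]
opening: 0.44
```

Run:
```python
from h import *
f=[]
print(pose()[0])
a=snap('scene','s8.png');f.append(ctrl.get_obs()['wrist_force']);b=snap('side','d8.png');f.append(ctrl.get_obs()['wrist_force']);print(np.round(f,1))
A=cv2.resize(a[60:240,130:330],(400,360));B=cv2.resize(b[70:250,150:350],(400,360))
cv2.imwrite('pics/ab8.png',np.hstack([A,B])[:,:,::-1])
```

```text
[0.51827857 0.23545326 0.06829347]
[[ 0.1 -0.4 -1. ]
 [-0.3  0.  -0.6]]
```

View pics/ab8.png

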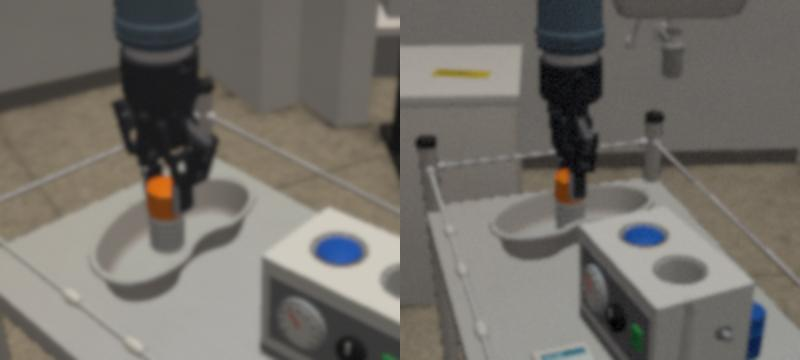

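No contact yet, and the dish hasn't moved. Continuing in 1 mm steps.

Call:
apply_moves --plan "0 0.02 0 0 0 0 0; 0 0.02 0 0 0 0 0; 0 0 0 0 0 0 0; 0 0 0 0 0 0 0; 0 0 0 0 0 0 0"

```text
time_s: 12.35
eef_pos: [0.5183, 0.2354, 0.0663]
eef_rot: [-0.562, 0.562, -0.429, 0.429]
wrist_force: [0.3, 0.3, -0.8]
opening: 0.443
```

Call:
apply_moves --plan "0 0.02 0 0 0 0 0; 0 0.01 0 0 0 0 0; 0 0 0 0 0 0 0; 0 0 0 0 0 0 0; 0 0 0 0 0 0 0"

```text
time_s: 12.85
eef_pos: [0.5188, 0.2356, 0.0659]
eef_rot: [0.562, -0.562, 0.429, -0.429]
wrist_force: [-2.3, -0.8, 6.5]
opening: 0.441
```

Contact at 6.5 N. I'll ease off slightly and open.

Call:
apply_moves --plan "0 -0.01 0 0 0 0 0; 0 0 0 0 0 0 0.6; 0 0 0 0 0 0 0.8; 0 0 0 0 0 0 1; 0 0 0 0 0 0 1"

```text
time_s: 13.35
eef_pos: [0.5182, 0.2354, 0.0651]
eef_rot: [-0.562, 0.562, -0.429, 0.429]
wrist_force: [0.7, 1.5, -0.4]
opening: 0.998
```

Call:
apply_moves --plan "0 0 0 0 0 0 1; 0 -0.1 0 0 0 0 1; 0 -0.3 0 0 0 0 1; 0 -0.6 0 0 0 0 1; 0 -0.8 0 0 0 0 1"

```text
time_s: 13.85
eef_pos: [0.5171, 0.2352, 0.1557]
eef_rot: [-0.561, 0.563, -0.43, 0.428]
wrist_force: [0.3, 0.0, 0.2]
opening: 0.999
```

Call:
apply_moves --plan "0 -0.8 0 0 0 0 1; 0 -0.6 0 0 0 0 1; 0 0 0 0 0 0 1; 0 0 0 0 0 0 1; 0 0 0 0 0 0 1"

```text
time_s: 14.35
eef_pos: [0.5175, 0.2353, 0.2245]
eef_rot: [-0.562, 0.563, -0.429, 0.429]
wrist_force: [-0.1, 0.7, -0.4]
opening: 0.999
```

Run:
```python
from h import *
print(pose()[0])
a=snap('scene','s9.png');b=snap('side','d9.png');w=snap('wrist','w9.png')
for cam,n in (('scene','blue_filter'),('scene','orange_filter'),('side','orange_filter'),('scene','kidney_dish')):
  print(cam,n,[(np.round(r['point'],3),round(r['score'],2)) for r in ctrl.recognise(cam,n)][:2])
A=cv2.resize(a[60:240,130:330],(400,360));B=cv2.resize(b[70:250,150:350],(400,360))
cv2.imwrite('pics/ab9.png',np.hstack([A,B])[:,:,::-1])
```

```text
[0.51748983 0.23528059 0.2245048 ]
scene blue_filter [(array([0.578, 0.015, 0.116]), 0.63)]
scene orange_filter [(array([0.508, 0.219, 0.057]), 0.94)]
side orange_filter [(array([0.509, 0.222, 0.062]), 0.64)]
scene kidney_dish [(array([0.494, 0.24 , 0.021]), 0.8)]
```

View pics/ab9.png

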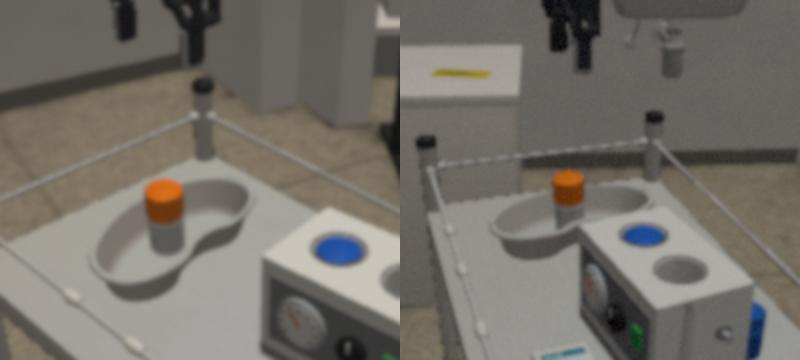

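View pics/w9.png

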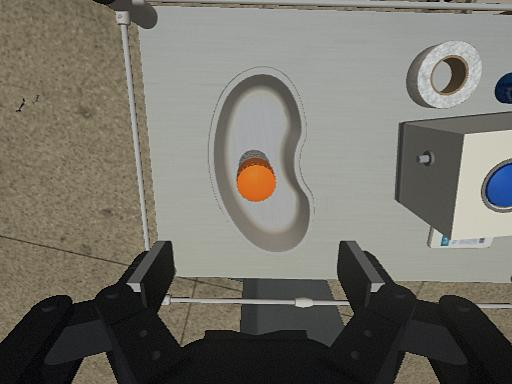

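The filter stands upright mid-dish with its cap at (256,183) in the wrist view. The gripper is well clear and the blue cap is flush. Handing in.

```bash
python3 -c "
from bench import ctrl
print(ctrl.hand_in(), ctrl.get_obs()['time_s'])"
```

```text
the job is handed in; nothing more can be done
the job is handed in; nothing more can be done
```

The job is handed in at about 14.7 s of the 43 s allowed; the hand-in itself gives no verdict.

**What I did:** I pressed the orange cap with the closed fingers (about 4 N, then 1 mm further) and it sprang up about 32 mm. I gripped the cap, drew the filter straight up and lowered it into the kidney dish until it touched the floor at 6.5 N. Then I opened the gripper and backed off about 160 mm.

**Last checks:**
- **Orange filter:** all three cameras show it standing upright on the dish floor, roughly 15 mm from the centre I estimated for the dish.
- **Dish:** it sits flat on the trolley and showed no movement.
- **Blue filter:** it is still flush; the network puts its cap at z = 0.116 m.
- **Gripper:** it was clear of everything.

**Disagreements:**
- The wrist camera read 3–4 mm towards +x and +y compared with the fixed cameras when close up. I allowed for this.
- The network's points for the dish centre differed by about 25 mm between views, because they mark the visible surface. I used the rim and floor outline instead.

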